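Draw the counter spring tester out to the marker and hold it

ROBOT

A 7-joint arm with a two-finger parallel gripper is mounted at the origin on a cart in front of the work surface, level with it; the furniture and walls round the work are solid. World frame = base frame: x ahead of the robot, y to its left, z up, the work surface at z = 0. Lengths are in m, angles in rad, forces in N, time in s.
With the tool pointing down it reaches from about 0.425 to 0.875 m from the base axis. Payload 8.4 kg.
Tool frame: the origin (TCP) lies on the mounting face of the last link; the fingertips stand 182 mm ahead of it and the grasp point (between the pads) lies r.pinch_z ahead of it (r.pinch_z is the distance from the TCP to the grasp point, in m); z points along the fingers, y is the line along which they close (so a half turn about z gives the same grasp; the last joint's range is limited). The gripper opens to 87 mm and grips with 3 to 60 N. Pads are 19 mm wide; open, the fingers measure 117 mm over their backs; the gripper's body (75 mm by 190 mm) begins 51 mm behind the grasp point.
Start: joints at [-1.433, 0.333, 0.04, 1.465, -0.013, 1.343, -0.059], TCP at [0.152, 0.632, 0.405] pointing down, gripper open.
Joint ranges: [-2.58, 2.58], [-0.38, 2.09], [-1.3, 1.39], [0.25, 2.4], [-1.5, 4.64], [0.08, 2.09], [-2.65, 2.65]. Speed limits (rad/s): [2.22, 2.22, 2.79, 2.79, 3.14, 3.14, 3.14].

INTERFACE

Orientations are given as a unit quaternion [w, x, y, z].
In Python, from rig import r gives the robot as it stands.
- The arm moves only by the tool jog_arm, never from a script. Its argument "rows" is a list that holds one entry, the list of rows, each a list of 7 numbers: the shift along the tool's x, y, z in mm, then the turn, a rotation vector about the tool's x, y, z in rad, then the opening, from 0 (shut) to 1 (fully open). In form: [[[x, y, z, rx, ry, rz, fingers], ...]]. A call has 1 to 20 rows; each row is the pose to reach, as a shift and turn from the pose commanded when the call began, along the tool's axes at that moment; what a row does not reach only later rows make up. A row lasts 1/8 s, in which the tool goes at most 62.5 mm and 10.7 degrees, less where a joint would pass 70% of its speed; a pose out of reach is approached as far as the arm can. A call with a gripper value outside its range is refused whole. The fingers move at their own pace and stop on an object; "newtons" is the grip in N (left out, the last holds). Time passes only in rows, so rows that repeat a pose let the fingers close. It gives the time, the measured TCP pose, the force, the opening and the grip force at its end, in the units of the state.
- r.observe(): the state, without advancing time (a new reading comes with each control period).
- r.snapshot(name): name is "side" or "top"; returns (picture, depth): 400x640x3 uint8, red, green, blue; 400x640 float32, m along the optical axis (not along the pixel's ray), 0 where there is no reading.
- r.camera_params(name): a dict with "mtx" (3x3 intrinsics, pixels), "k1" (the pictures are not rectified: a ray, as slopes to the right and down, at radius r is drawn at 1 + k1 r^2 times it, then the intrinsics apply), "pose" (4x4, takes a point from camera to world coordinates). Camera axes: x right, y down, z forward; pixel columns grow to the right and rows downward; lengths in m; the calibration is good to about 2 mm. A picture is of the moment at which its call begins. camera_params takes no time and is no camera call.
- r.close_job(): hands the job in; it is judged then, once.
The state is a dict: "time": time; "joint_pos": joint angles; "qd": joint speeds; "joint_torque": joint torques, N m; "tool_pos": TCP position; "tcp_rot": TCP orientation; "contact_force": force on the tool from outside, world axes, zero at the start; "wrist_torque": the same for the moment, N m; "finger_gap": opening from 0.0 (shut) to 1.0 (fully open); "grasp_force": force on a finger pad.
Only numpy, scipy, OpenCV 4.12 (cv2) and the standard library are available. Lean on these libraries where they do the work, as an engineer would, in place of code of your own. Each camera call takes 0.05 s, during which the arm holds its last target. There are 200 camera calls.

TASK

A customer's return spring is loaded in the spring tester on the counter and its strength is to be read off the dial. Press the tester's pedal fully down to its stop to release the carriage lock, let it come up again, then draw the black handle out towards you against the spring until the yellow pointer stands level with the red marker, and finish while still holding it there. Do not move the red marker, and leave the goods standing round the tester where they are.

Things in the scene. Friction and masses are not known exactly. Their poses are not given: they have to be found in the camera images.
- tester: The spring tester, fixed to the counter: grey base plate 340 x 260 x 12 mm with a green spring housing (62 mm high) and a round dial (top 144 mm above the counter) at the rear. Origin: on the counter, 5 mm to the -y side of the base plate's centre. Own x points away from the robot (rear, housing), own y to the left, z up; at yaw 0 they agree with the world's. Place and yaw vary.
- handle: The handle: level black round bar, 16 mm thick, 74 mm long, along the tester's y, on top of a steel U on the aluminium carriage. Origin: middle of the bar, 85 mm above the counter; axes as the tester's. 40 mm free under it, between the U legs (74 mm apart inside); green housing 62 mm behind the bar at home, dial 119 mm behind. Pinch it from above, fingers closing along the tester's x.
- pointer (a point): Tip of the yellow pointer that rides on the carriage beside the scale (left of the handle), 34 mm above the counter. Pointer, carriage and handle are one piece that slides along the tester's -x (towards the robot), 0 at home to an end stop at 110 mm. A spring draws it home: 5 N at home, 80 N/m more, so 9 to 12 N at the marks. It is locked at home until the pedal has been pressed down once.
- marker: The red marker rider on the aluminium scale at the tester's left side, 12 x 14 mm with a small red knob. Origin: at the tip that points to the scale's edge, 35 mm above the counter; axes as the tester's. It stands where the spring shall be drawn to, 50 to 90 mm from the pointer's home in the tester's -x; it slides stiffly if pushed.
- tread (a point): The pedal's black ribbed rubber tread, 71 x 56 mm, on the right of the tester. Origin: centre of its top surface, about 89 mm above the counter at rest, 46 mm when at its stop.
- pedal (a joint): Pedal angle in rad: 0 at rest (up), 0.25 at the lower stop. Hinge 175 mm behind the tread, along the tester's y. It springs up again; on the tread it takes about 2 N to start and 9 N near the stop, because it also pushes the orange-topped lock pin down; the pin stays down.
- oil_filter: White and orange can filter, 69 mm across, 94 mm high, standing on the right of the tester; origin under its centre. Leave alone.
- yellow_carton: Yellow carton 85 x 60 x 42 mm standing on the left of the tester; origin under its centre. Leave alone.
- padlock: Brass padlock with steel shackle lying flat, 57 x 40 x 14 mm, on the left of the tester; origin under its centre. Leave alone.

How it is judged:
On the way, in this order (a step that is already met when the one before it is completed fails the run):
1. the pedal is pressed down to its stop (value of joint pedal above 0.235 rad), for 0.1 s.
2. the pedal is up again and the handle, held by the gripper, is drawn out until the pointer is level with the marker (x of pointer in the frame of marker between -0.006 and 0.006 m and contact force between the fingers and handle above 3 N and value of joint pedal below 0.06 rad), for 0.3 s.
At the end, for the whole second after the job is handed in: The gripper still holds the handle (fingers press on it with more than 3 N), the carriage stands still with the pointer within 6 mm of the red marker along the tester's x, the pedal is up, and filter, carton and padlock are within 20 mm of where they stood (all of step 2 and linear speed of handle below 0.01 m/s and distance of each of oil_filter, yellow_carton, padlock from where it was at the start of the episode below 0.02 m); the arm keeps its last pose, push and grip.
It fails at once if the red marker is moved (5 mm) (distance of marker from where it was at the start of the episode above 0.005 m).
It fails at once if the filter, the carton or the padlock is knocked over or shoved away (distance of any of oil_filter, yellow_carton, padlock from where it was at the start of the episode above 0.03 m or angle between any of oil_filter, yellow_carton, padlock's own z axis and vertical above 0.4 rad).
It also fails if it takes over 51 s, if anything falls off the work surface, if the arm or the gripper's body presses on something with over 40 N, if the wrist force passes 120 N, or if a joint passes its speed limit or range.

## Working session

There is one attempt and no reset: what is moved stays moved. The work goes in short steps, Python scripts to look and compute and a tool call to move; the robot and the scene stay as the last step left them, time stands still between calls to the robot, and variables do not carry over. Pictures are saved under pics/ and viewed, at most 10 in all, crops included, and the job is handed in when it is done.

Besides the shell and the picture viewer there is one more tool, called after "Call:" as name(argument=value, ...), one argument or row to a line, values as JSON. jog_arm: Moves the arm, as the interface text tells. Its arguments: {"type":"object","properties":{"rows":{"type":"array","items":{"type":"array","items":{"type":"array","items":{"type":"number"}}}},"newtons":{"type":"number"}},"required":["rows"]}

```bash
mkdir -p pics
cat > h.py <<'E'
import numpy as np, cv2
from rig import r
def cast(name,uv,z):
    c=r.camera_params(name);M=np.array(c["mtx"]);T=np.array(c["pose"])
    uv=np.atleast_2d(np.array(uv,float))
    d=np.stack([(uv[:,0]-M[0,2])/M[0,0],(uv[:,1]-M[1,2])/M[1,1]],1)
    s=d.copy()
    for _ in range(20): s=d/(1+c["k1"]*(s**2).sum(1,keepdims=True))
    w=np.c_[s,np.ones(len(s))]@T[:3,:3].T
    t=(z-T[2,3])/w[:,2:]
    return T[:3,3]+t*w
def cloud(name,dep):
    c=r.camera_params(name);T=np.array(c["pose"])
    v,u=np.mgrid[:400,:640]
    M=np.array(c["mtx"])
    d=np.stack([(u-M[0,2])/M[0,0],(v-M[1,2])/M[1,1]],-1);s=d.copy()
    for _ in range(20): s=d/(1+c["k1"]*(s**2).sum(-1,keepdims=True))
    p=np.concatenate([s,np.ones((400,640,1))],-1)*dep[...,None]
    return p@T[:3,:3].T+T[:3,3]
E
python3 - <<'E'
from h import *
for n in("top","side"):
    p,d=r.snapshot(n);cv2.imwrite(f"pics/{n}0.png",p[...,::-1]);np.savez(f"{n}0.npz",p=p,d=d)
    print(n,np.round(r.camera_params(n)["pose"],3).tolist())
o=r.observe();print(o["tool_pos"],o["tcp_rot"],r.pinch_z,o["time"])
E
```

```text
top [[-0.026, -0.997, 0.071, 0.512], [-1.0, 0.026, -0.005, 0.082], [0.003, -0.072, -0.997, 1.173], [0.0, 0.0, 0.0, 1.0]]
side [[-0.986, -0.098, 0.137, 0.458], [-0.168, 0.651, -0.74, 0.745], [-0.016, -0.753, -0.658, 0.674], [0.0, 0.0, 0.0, 1.0]]
[0.1524407  0.63171732 0.40395255] [-3.37788977e-05  1.18100998e-01  9.93001328e-01 -7.18072745e-04] 0.1635 0.1
```

View pics/top0.png

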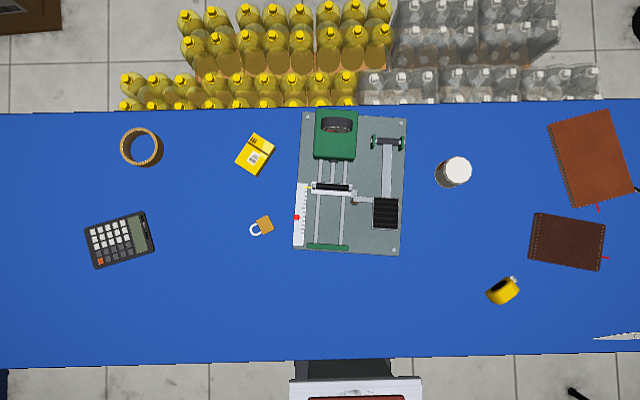

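View pics/side0.png

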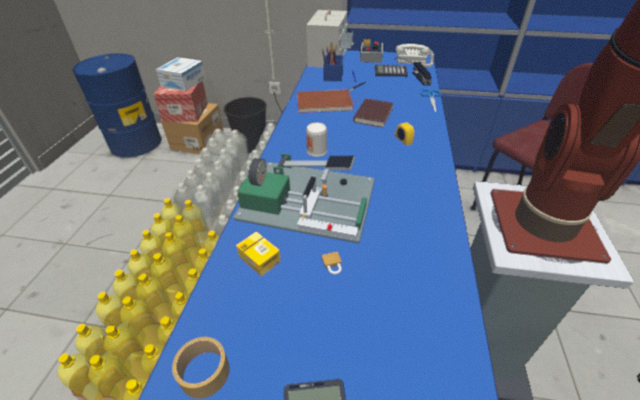

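The top view shows the tester at about (350,185): handle bar near (331,187), tread (385,213), red marker (297,217), filter (453,171), carton (255,153) and padlock (262,226). The side view shows the same objects with nothing blocking the tester. Next I'll measure and look closer.

Run:
```python
from h import *
z=np.load("top0.npz");p,d=z["p"],z["d"];P=cloud("top",d)
hsv=cv2.cvtColor(p,cv2.COLOR_RGB2HSV);H,S,V=[hsv[...,i].astype(int) for i in range(3)]
u=np.arange(640)[None]+0*H;v=np.arange(400)[:,None]+0*H
def rep(n,m,zz):
    m=m.astype(np.uint8);k,l,s,c=cv2.connectedComponentsWithStats(m)
    i=1+np.argmax(s[1:,4]);ys,xs=np.nonzero(l==i);rc=cv2.minAreaRect(np.c_[xs,ys].astype(np.float32))
    print(n,s[i,4],c[i].round(1),"rect",np.round(rc[0],1),np.round(rc[1],1),round(rc[2],1),"cast",cast("top",c[i],zz).round(4)[0],"depthmed",np.median(P[l==i],0).round(3))
    return cast("top",cv2.boxPoints(rc),zz)[:,:2].round(4).tolist()
box=lambda a,b,c,e:(u>=a)&(u<b)&(v>=c)&(v<e)
t=rep("plate",box(285,415,100,262)&~((H>105)&(H<120)&(S>150)),0.012);print(t)
print(rep("handle",box(308,355,178,197)&(V<60),0.085))
print(rep("tread",box(365,405,190,235)&(V<70),0.089))
print(rep("marker",box(285,312,200,235)&((H<10)|(H>170))&(S>120),0.04))
print(rep("pointer",box(295,320,175,200)&(H>20)&(H<35)&(S>100),0.034))
cv2.imwrite("pics/top0c.png",cv2.resize(p[100:260,280:480,::-1],None,fx=4,fy=4,interpolation=cv2.INTER_CUBIC)[:600])
```

```text
plate 14937 [349.5 182.7] rect [349.6 181.3] [108.5 142.8] 3.9 cast [ 6.233e-01 -1.000e-04  1.200e-02] depthmed [0.621 0.003 0.014]
[[0.4669, 0.1471], [0.8155, 0.1151], [0.79, -0.151], [0.4421, -0.1135]]
handle 188 [332.  186.6] rect [332.  186.6] [32.4  5.8] 4.4 cast [0.6083 0.0454 0.085 ] depthmed [0.607 0.046 0.091]
[[0.6055, 0.0827], [0.6188, 0.0814], [0.6112, 0.0078], [0.5979, 0.0093]]
tread 731 [385.3 213. ] rect [385.  212.5] [31. 24.] 90.0 cast [ 0.545  -0.0735  0.089 ] depthmed [ 0.545 -0.073  0.088]
[[0.5819, -0.047], [0.5805, -0.1015], [0.5103, -0.0988], [0.5117, -0.0445]]
marker 29 [295.8 217. ] rect [296. 217.] [6. 4.] 0.0 cast [0.5425 0.1316 0.04  ] depthmed [0.542 0.131 0.042]
[[0.5379, 0.1383], [0.5474, 0.1381], [0.547, 0.1239], [0.5375, 0.1241]]
pointer 12 [307.4 187.2] rect [306.5 187. ] [2. 7.] 90.0 cast [0.6131 0.1024 0.034 ] depthmed [0.613 0.101 0.035]
[[0.6162, 0.1129], [0.6158, 0.0962], [0.611, 0.0963], [0.6114, 0.113]]
```

View pics/top0c.png

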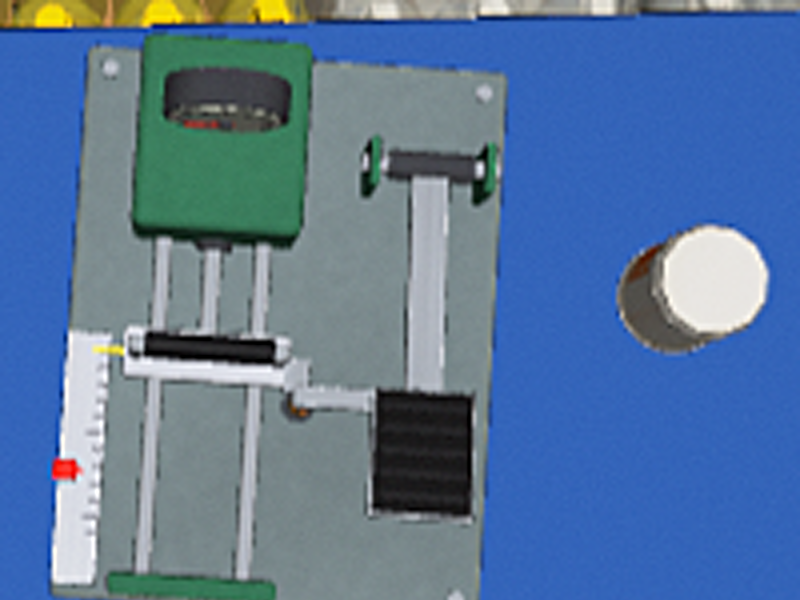

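The crop shows the handle bar at (332,187), the yellow pointer tip at (304,187) and the marker tip at (300,217), with the lock pin behind the tread. Measured: tester yaw about -5.6°, tread at (0.545, -0.074, 0.088), handle at (0.608, 0.045), and a pull of about 73 mm. The heights, bar length and tread size match the data given. Moving above the tread with the fingers shut.

Call:
jog_arm(
  rows=[
    [[-349, -175, 0, 0, 0, 0.7, 0], [-349, -175, 0, 0, 0, 0.7, 0], [-349, -175, 0, 0, 0, 0.7, 0], [-349, -175, 0, 0, 0, 0.7, 0], [-349, -175, 0, 0, 0, 0.7, 0], [-349, -175, 0, 0, 0, 0.7, 0], [-349, -175, 0, 0, 0, 0.7, 0], [-547, -593, 0, 0, 0, 1.431, 0], [-547, -593, 0, 0, 0, 1.431, 0], [-547, -593, 0, 0, 0, 1.431, 0], [-547, -593, 0, 0, 0, 1.431, 0], [-547, -593, 0, 0, 0, 1.431, 0], [-547, -593, 0, 0, 0, 1.431, 0], [-547, -593, 0, 0, 0, 1.431, 0], [-547, -593, 0, 0, 0, 1.431, 0], [-547, -593, 0, 0, 0, 1.431, 0], [-547, -593, 0, 0, 0, 1.431, 0], [-547, -593, 0, 0, 0, 1.431, 0]],
  ],
)

```text
time: 2.35
tool_pos: [0.5452, -0.0712, 0.4046]
tcp_rot: [-0.0, 0.74, 0.673, 0.0]
contact_force: [-0.6, -0.0, -1.4]
finger_gap: 0.004
grasp_force: 0.0
```

Call:
jog_arm(
  rows=[
    [[0, 0, 55, 0, 0, 0, 0], [0, 0, 105, 0, 0, 0, 0], [0, 0, 125, 0, 0, 0, 0], [0, 0, 135, 0, 0, 0, 0], [0, 0, 145, 0, 0, 0, 0], [0, 0, 155, 0, 0, 0, 0], [0, 0, 165, 0, 0, 0, 0], [0, 0, 172, 0, 0, 0, 0], [0, 0, 172, 0, 0, 0, 0], [0, 0, 172, 0, 0, 0, 0]],
  ],
)

```text
time: 3.6
tool_pos: [0.5451, -0.0726, 0.2333]
tcp_rot: [-0.0, 0.74, 0.672, 0.0]
contact_force: [-5.1, 2.3, 6.0]
finger_gap: 0.002
grasp_force: 3.4
```

Call:
jog_arm(
  rows=[
    [[0, 0, 3, 0, 0, 0, 0], [0, 0, 5, 0, 0, 0, 0], [0, 0, 7, 0, 0, 0, 0], [0, 0, 7, 0, 0, 0, 0], [0, 0, 7, 0, 0, 0, 0]],
  ],
)

```text
time: 4.22
tool_pos: [0.5452, -0.0729, 0.2274]
tcp_rot: [-0.001, 0.741, 0.672, 0.001]
contact_force: [-11.0, 3.0, 20.4]
finger_gap: 0.003
grasp_force: 10.8
```

Call:
jog_arm(
  rows=[
    [[0, 0, 1, 0, 0, 0, 0], [0, 0, 1, 0, 0, 0, 0], [0, 0, -30, 0, 0, 0, 0], [0, 0, -70, 0, 0, 0, 0], [0, 0, -110, 0, 0, 0, 0], [50, 20, -110, 0, 0, 0, 0.8], [100, 45, -110, 0, 0, 0, 0.8], [123, 52, -110, 0, 0, 0, 0.8], [123, 52, -110, 0, 0, 0, 0.8], [123, 52, -110, 0, 0, 0, 0.8], [123, 52, -110, 0, 0, 0, 0.8]],
  ],
)

```text
time: 5.6
tool_pos: [0.6084, 0.0427, 0.336]
tcp_rot: [0.0, 0.741, 0.671, 0.0]
contact_force: [-0.1, 0.0, -0.2]
finger_gap: 0.603
grasp_force: 0.0
```

Run:
```python
from h import *
p,d=r.snapshot("side");cv2.imwrite("pics/s1.png",cv2.resize(p[120:270,220:400,::-1],None,fx=4,fy=4,interpolation=cv2.INTER_CUBIC))
o=r.observe();print(o["tool_pos"],o["contact_force"],o["finger_gap"])
```

```text
[0.60848322 0.04293541 0.33604557] [ 0.39562354 -0.3269754  -0.42072675] 0.6479666214312804
```

View pics/s1.png

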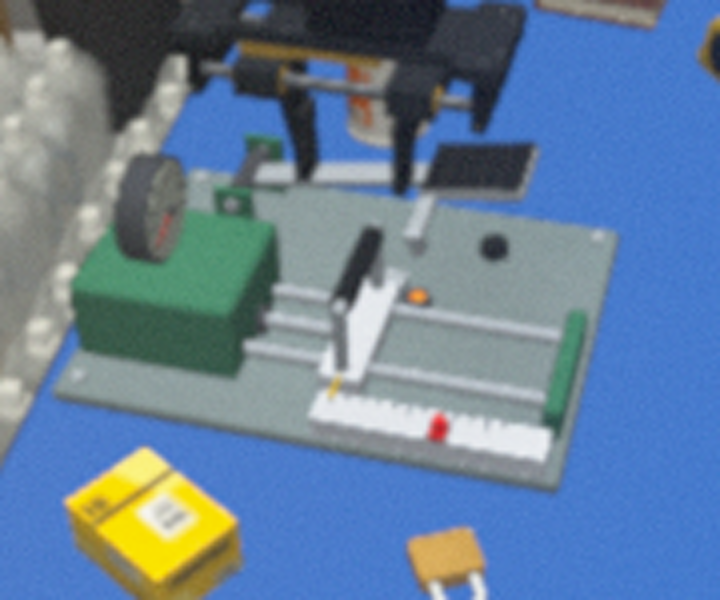

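The side crop shows the orange pin down at (418,296), the pedal up again, the fingers above the bar, and the pointer at (335,385) with the marker at (438,428). Descending and gripping.

Call:
jog_arm(
  rows=[
    [[0, 0, 40, 0, 0, 0, 0.8], [0, 0, 70, 0, 0, 0, 0.8], [0, 0, 88, 0, 0, 0, 0.8], [0, 0, 88, 0, 0, 0, 0.8], [0, 0, 88, 0, 0, 0, 0], [0, 0, 88, 0, 0, 0, 0], [0, 0, 88, 0, 0, 0, 0], [0, 0, 88, 0, 0, 0, 0], [0, 0, 88, 0, 0, 0, 0], [0, 0, 88, 0, 0, 0, 0]],
  ],
  newtons=40,
)

```text
time: 6.9
tool_pos: [0.6088, 0.0444, 0.2478]
tcp_rot: [0.0, 0.741, 0.672, -0.0]
contact_force: [-0.1, -0.3, 0.6]
finger_gap: 0.202
grasp_force: 0.0
```

Call:
jog_arm(
  rows=[
    [[0, 0, 0, 0, 0, 0, 0], [0, 0, 0, 0, 0, 0, 0], [0, 0, 0, 0, 0, 0, 0], [0, 0, 0, 0, 0, 0, 0], [0, -8, 0, 0, 0, 0, 0], [0, -16, 0, 0, 0, 0, 0], [0, -24, 0, 0, 0, 0, 0], [0, -32, 0, 0, 0, 0, 0], [0, -40, 0, 0, 0, 0, 0], [0, -48, 0, 0, 0, 0, 0], [0, -55, 0, 0, 0, 0, 0], [0, -60, 0, 0, 0, 0, 0], [0, -60, 0, 0, 0, 0, 0], [0, -60, 0, 0, 0, 0, 0]],
  ],
  newtons=40,
)

```text
time: 8.65
tool_pos: [0.5499, 0.05, 0.2478]
tcp_rot: [0.002, 0.741, 0.672, 0.001]
contact_force: [9.0, -1.1, -9.8]
finger_gap: 0.173
grasp_force: 39.9
```

```bash
cat > m.py <<'E'
from h import *
import sys
o=r.observe();print(o["tool_pos"],o["contact_force"],o["finger_gap"],o["grasp_force"])
xt=np.array([.9954,-.096])
for n,b in(("side",(290,360,200,240)),("top",(285,325,170,235))):
    p,d=r.snapshot(n);hsv=cv2.cvtColor(p,cv2.COLOR_RGB2HSV).astype(int);H,S,V=hsv[...,0],hsv[...,1],hsv[...,2]
    a,e,c,f=b;m=np.zeros(H.shape,bool);m[c:f,a:e]=1
    ye=m&(H>18)&(H<35)&(S>100)&(V>90);re=m&((H<8)|(H>172))&(S>130)
    q=[]
    for mm,zz in((ye,.034),(re,.040)):
        ys,xs=np.nonzero(mm)
        if not len(xs): print(n,"none");break
        c0=(xs.mean(),ys.mean());w=cast(n,c0,zz)[0];q.append(w[:2]);print(n,len(xs),np.round(c0,1),w.round(4))
    if len(q)==2: print(n,"pointer ahead of marker mm",1000*(q[0]-q[1])@xt)
    cv2.imwrite(f"pics/{sys.argv[1]}_{n}.png",cv2.resize(p[c-15:f+15,a-40:e+40,::-1],None,fx=5,fy=5,interpolation=cv2.INTER_CUBIC))
E
python3 m.py a
```

```text
[0.54989422 0.04996822 0.24780304] [ 8.9770322  -1.10715343 -9.75521444] 0.17254537953051446 39.90722257643938
side 7 [325.4 220.3] [0.5552 0.1105 0.034 ]
side 19 [329.3 226.6] [0.5418 0.1366 0.04  ]
side pointer ahead of marker mm 15.839746038256182
top 2 [302.5 211. ] [0.5565 0.1155 0.034 ]
top 1145 [314.1 204.8] [0.5701 0.0875 0.04  ]
top pointer ahead of marker mm -16.271732275080264
```

View pics/a_side.png

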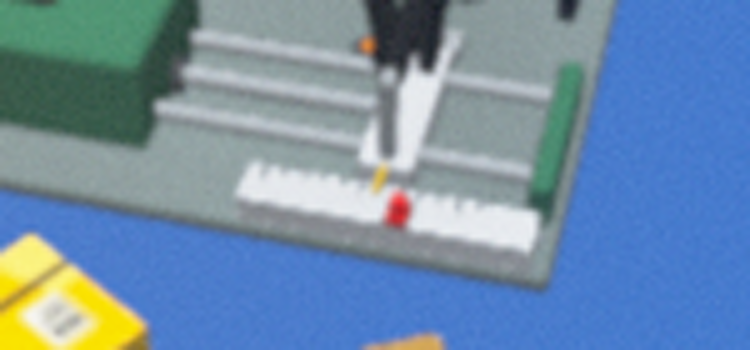

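The pull works: the pointer at (380,178) in the crop is still behind the marker at (398,208). Both views agree on about 15 mm more.

Call:
jog_arm(
  rows=[
    [[0, -5, 0, 0, 0, 0, 0], [0, -10, 0, 0, 0, 0, 0], [0, -13, 0, 0, 0, 0, 0], [0, -15, 0, 0, 0, 0, 0], [0, -15, 0, 0, 0, 0, 0], [0, -15, 0, 0, 0, 0, 0], [0, -15, 0, 0, 0, 0, 0], [0, -15, 0, 0, 0, 0, 0]],
  ],
  newtons=40,
)

```text
time: 9.75
tool_pos: [0.5352, 0.0514, 0.2478]
tcp_rot: [0.002, 0.741, 0.672, 0.001]
contact_force: [10.9, -1.2, -10.8]
finger_gap: 0.173
grasp_force: 39.9
```

```bash
python3 m.py b
```

```text
[0.53516585 0.05139013 0.24781469] [ 10.90666787  -1.20414654 -10.82369442] 0.1731904292335355 39.89693881943822
side 5 [331.4 220.8] [0.5402 0.1101 0.034 ]
side 18 [329.3 226.7] [0.5416 0.1369 0.04  ]
side pointer ahead of marker mm 1.1966473906300301
top 3 [302. 217.] [0.5422 0.1171 0.034 ]
top 985 [313.7 209.6] [0.5588 0.0888 0.04  ]
top pointer ahead of marker mm -19.208222078578732
```

View pics/b_side.png

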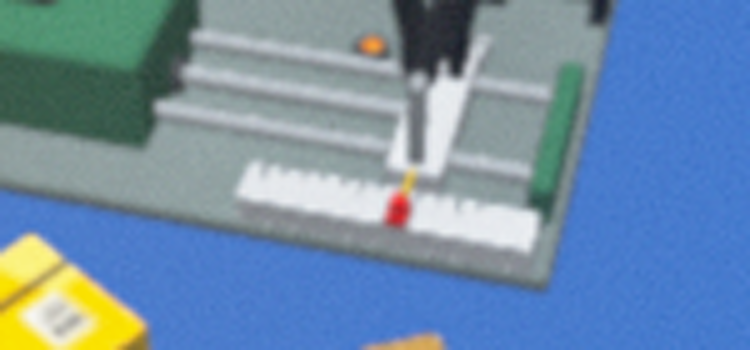

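View pics/b_top.png

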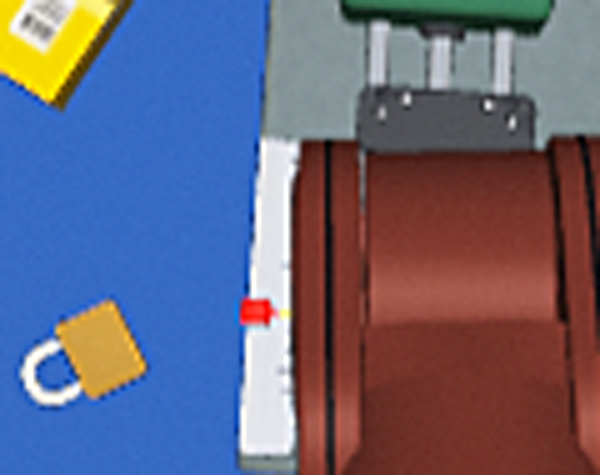

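The side view shows the pointer at (410,182) lined up with the marker at (398,208), and the top view shows the yellow tip at (285,313) level with the red tip at (272,313). The remaining error is about 1 mm and the grip is 40 N. The 1 s hold since the last move covers step 2, so I'm handing in.

```bash
python3 -c "
from rig import r
print(r.close_job())"
```

```text
the job is handed in; nothing more can be done
None
```

I pressed the pedal to its stop and let it come up, then drew the handle out until the pointer was about 1 mm from the red marker by camera. I handed the job in while holding it there with a 40 N grip; the verdict was not returned.

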